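# Hang the washroom key on the swivel hook

### The arm

A 6-joint arm with a two-finger parallel gripper is mounted at the origin on a cart in front of the work surface, level with it; the furniture and walls round the work are solid. World frame = base frame: x ahead of the robot, y to its left, z up, the work surface at z = 0. Lengths are in m, angles in rad, forces in N, time in s.
With the tool pointing down it reaches from about 0.275 to 0.875 m from the base axis. Payload 12.5 kg.
Tool frame: the origin (TCP) lies midway between the tips of the shut fingers; the grasp point (between the pads) lies 19 mm behind it (arm.grip_depth is the z of the grasp point in the tool frame, in m); z points along the fingers, y is the direction in which the jaws open and shut (so a half turn about z gives the same grasp; the last joint's range is limited). The gripper opens to 85 mm and grips with 20 to 120 N. Pads are 22 mm wide; open, the fingers measure 114 mm over their backs; the gripper's body (76 mm by 85 mm) begins 54 mm behind the grasp point. The pads swing forward as they close: fully open they stand 13 mm farther back than shut.
Start: joints at [-1.281, 0.351, 1.652, -0, 1.139, -0.085], TCP at [0.201, -0.512, 0.231] pointing down, gripper open.
Joint ranges: [-2.75, 2.75], [-0.79, 2.1], [0.01, 2.65], [-1.57, 4.71], [0.07, 3.14], [-2.87, 2.87]. Speed limits (rad/s): [2.22, 2.22, 2.79, 3.14, 3.14, 3.14].

### API

Orientations are given as a rotation vector (axis times angle).
In Python, from cell import arm gives the robot as it stands. The module is installed in compiled form; this text tells all that it offers.
- The arm moves only by the shell command python3 -m inch 'ROWS'. ROWS is JSON, a list of rows, each a list of 7 numbers: the turn, a rotation vector about the tool's x, y, z in units of 6 degrees (1.0 is 6 degrees), then the shift along the tool's x, y, z in units of 30 mm (1.0 is 30 mm), then the finger opening in mm, from 0 to 85.4. In form: [[rx, ry, rz, x, y, z, claw], ...]. A call has exactly 8 rows; each row shifts and turns the commanded pose from where the row before left it, along the tool's axes as they then stand; what a row does not reach is not made up. A row lasts 1/10 s, in which the tool goes at most 50 mm and 8.59 degrees, less where a joint would pass 70% of its speed; a pose out of reach is approached as far as the arm can. A call is refused whole if a number of a shift passes 1 or a number of a turn 1, either way. A call with a gripper value outside its range is refused whole. The fingers move at their own pace and stop on an object; the grip force is fixed at half the most. Time passes only in rows, so rows that do not move let the fingers close, or fill a call up. It gives the time, the measured TCP pose, the force and the opening at its end, in the units of the state.
- arm.observe(): the state, without advancing time (a new reading comes with each control period).
- arm.capture(name): name is "scene" or "top" or "wrist"; returns a dict with "img" (400x640x3 uint8, blue, green, red), "z_map" (400x640 float32, m along the optical axis (not along the pixel's ray), 0 where there is no reading), "mtx" (3x3 intrinsics, pixels), "origin" and "rotation" of the camera in the world; the wrist camera has in their place "hand_eye" (4x4, takes a point from camera to tool coordinates, whose origin is the TCP and whose axes are the flange's). Camera axes: x right, y up, looking along -z (the intrinsics and any distortion apply to the point x, -y, -z); pixel columns grow to the right and rows downward; lengths in m; the calibration is good to about 2 mm. A picture is of the moment at which its call begins: read the wrist's pose just before it.
- arm.close_job(): hands the job in, once; it reports no verdict.
Trained networks look in a picture, given as the dict that the camera call returned (one of the last four; its "shot" number tells which), for a name from the list of things; names that differ only in an ending like _2 or _b are one class to them, and where a whole thing is asked for, a point or a joint stands for the part that bears it (a point fixed in the world has none). Each returns a list of dicts, best first, with "p" (0 to 1); they miss things now and then, are a little off and sometimes report something else, mostly with a low value. They report only what shows in the picture. A call takes as long as a camera call. They do not tell look-alikes from the thing itself.
- arm.look_for(thing, picture): "location" ([x, y, z] in m, in world coordinates, good to about 4 mm: the middle of the surface that is visible of it).
- arm.trace(thing, picture): "mask" (400x640 bool, what is visible of it).
- arm.pinpoint(thing, picture): "location" ([x, y, z] in m, in world coordinates, good to about 4 mm: a listed point, or the origin of a listed thing).
The state is a dict: "time": time; "joint_pos": joint angles; "qvel": joint speeds; "effort": joint torques, N m; "ee_pos": TCP position; "orientation": TCP orientation; "force": force on the tool from outside, world axes, zero at the start; "torque": the same for the moment, N m; "finger_gap": finger opening in m.
Only numpy, scipy, OpenCV 4.12 (cv2) and the standard library are available. Lean on these libraries where they do the work, as an engineer would, in place of code of your own. Each camera call takes 0.05 s, during which the arm holds its last target. There are 200 camera calls.

### The job

The washroom key has come back: it is the one on the round wooden bob. First turn the swivel hook of the key stand so that it points out over the stand's long foot (otherwise the loaded stand would tip), then hang the round bob by its steel eye on the hook and let go, so that it hangs free and still. Leave the square fob standing where it is.

Things in the scene. Friction and masses are not known exactly. Their poses are not given: they have to be found in the camera images.
- key_stand: Fixed dark steel stand. Origin: on the counter under the axis of its 15 mm post. Base disc 90 mm wide; one long foot, 46 mm wide, 10 high, reaches 133 mm from the axis along own -x. A swivel hook turns on the post: hub 26 mm wide, top at z 165 mm; on it an upright thumb tab 12 mm thick, 36 long in line with the hook, z 165 to 193 mm, to pinch across its 12 mm and turn.
- swivel_hook (a joint): Angle a of the hook about the post, rad, counter-clockwise from above; 0 = straight over the foot; the hook points along (-cos a, -sin a) in the stand's x, y. Starts at 0.7 to 1.35; range +-1.9; friction 0.12 N m, stays where left. The hook is a level rod 8 mm thick, centre line at z 150 mm, straight from 13 to 78 mm off the axis; its end, 85 mm off, turns up to z 164 mm.
- round_fob_center (a point): Loose key fob, 118 mm high, 0.1-0.2 kg, upright: round wooden bob 50 mm wide, 39 high, under a steel eye plate 40 mm wide (own y), 10 thick (own x). Window along x, 30 wide, 44 mm above the underside to a roof-shaped edge (92 mid, 84 at the sides); solid above, pinch across the 40 mm. Point: on the axis, 59 mm above the underside; when hung it lies 28 mm below the rod's centre line.
- square_fob_center (a point): Another fob with the same steel eye plate, but on a square wooden block 46 x 46 mm, 39 mm high; to be left alone. Point: on its axis, 59 mm above its underside; same axes as the round one.
Things that resemble listed ones, but are neither listed nor needed, are in the scene too. What is shaped like the part that bears round_fob_center but blue is not meant.

How it is judged:
By the outcome, as a careful person would: the job done as asked, in the order asked, and still so for the second after the job is handed in, with the robot touching nothing.
It also fails if it takes over 58 s, if anything falls off the work surface, if the arm or the gripper's body presses on something with over 40 N, if the wrist force passes 120 N, or if a joint passes its speed limit or range.

## Working session

There is one attempt and no reset: what is moved stays moved. The work goes in short steps, Python scripts to look and compute and a shell command to move; the robot and the scene stay as the last step left them, time stands still between calls to the robot, and variables do not carry over. Pictures are saved under pics/ and viewed, about 8 in all and at most 12, crops included, and the job is handed in when it is done.

```bash
mkdir -p pics
cat > h.py <<'E'
import numpy as np, cv2
from cell import arm
from scipy.spatial.transform import Rotation as R
def world(c, mask=None, st=None):
    z=c["z_map"]; K=c["mtx"]; v,u=np.mgrid[0:400,0:640]
    p=np.stack([(u-K[0,2])/K[0,0]*z, -(v-K[1,2])/K[1,1]*z, -z],-1)
    if "origin" in c: return p@np.array(c["rotation"]).T+np.array(c["origin"])
    H=np.array(c["hand_eye"]); t=p@H[:3,:3].T+H[:3,3]
    return t@R.from_rotvec(st["orientation"]).as_matrix().T+np.array(st["ee_pos"])
E
python3 - <<'E'
from h import *
np.set_printoptions(precision=4,suppress=True)
s=arm.observe();print(s)
ims=[]
for n in("scene","top"):
    c=arm.capture(n);ims.append(c["img"])
    print(n,c["origin"],c["rotation"],c["mtx"])
    for t in("key_stand","swivel_hook","round_fob_center","square_fob_center"):
        print(t,[(np.round(d["location"],3),round(d["p"],2)) for d in arm.pinpoint(t,c)[:4]],[(np.round(d["location"],3),round(d["p"],2)) for d in arm.look_for(t,c)[:4]])
    cv2.imwrite(f"pics/{n}0.png",c["img"])
E
```

```text
{'time': 0.0, 'joint_pos': array([-1.2806,  0.3513,  1.6524, -0.    ,  1.1391, -0.0846]), 'qvel': array([ 0.0014, -0.0018,  0.0004, -0.0006,  0.0014, -0.0008]), 'effort': array([ -0.0003, -50.6092, -29.1407,  -0.0001,   0.0044,  -0.    ]), 'ee_pos': array([ 0.2013, -0.5115,  0.2308]), 'orientation': array([-3.0854, -0.5851,  0.0002]), 'force': array([-0.6763,  0.0838,  0.1167]), 'torque': array([ 0.0175,  0.0228, -0.0267]), 'finger_gap': 0.08553021313247446}
scene [0.0837 0.3919 0.8941] [ 0.2474 -0.799  -2.3753] [[458.2032   0.     322.4868]
 [  0.     458.2032 195.2151]
 [  0.       0.       1.    ]]
key_stand [(array([ 0.526, -0.36 , -0.002]), 0.77)] [(array([ 0.512, -0.349,  0.011]), 0.6)]Traceback (most recent call last):
  File "<stdin>", line 9, in <module>
ValueError: it knows: key_stand, round_fob_center, square_fob_center
```

```bash
sed -i 's/np.array(c\["rotation"\]).T/R.from_rotvec(c["rotation"]).as_matrix().T/' h.py
python3 - <<'E'
from h import *
np.set_printoptions(precision=4,suppress=True)
for n in("scene","top"):
    c=arm.capture(n)
    print(n)
    for t in("key_stand","round_fob_center","square_fob_center"):
        print(t,[(np.round(d["location"],3),round(d["p"],2)) for d in arm.pinpoint(t,c)[:4]],[(np.round(d["location"],3),round(d["p"],2)) for d in arm.look_for(t,c)[:4]])
    cv2.imwrite(f"pics/{n}0.png",c["img"]); np.savez(f"{n}.npz",W=world(c),img=c["img"])
print(arm.observe()["time"])
E
```

```text
scene
key_stand [(array([ 0.527, -0.362, -0.001]), 0.75)] [(array([ 0.509, -0.351,  0.012]), 0.84)]
round_fob_center [(array([ 0.336, -0.127,  0.06 ]), 0.81), (array([0.4  , 0.095, 0.057]), 0.63), (array([0.438, 0.179, 0.057]), 0.63)] [(array([0.43 , 0.184, 0.037]), 0.85), (array([0.422, 0.017, 0.045]), 0.65), (array([0.391, 0.105, 0.04 ]), 0.58)]
square_fob_center [(array([ 0.435, -0.178,  0.063]), 0.61)] [(array([ 0.432, -0.163,  0.04 ]), 0.97)]
top
key_stand [(array([ 0.527, -0.365, -0.004]), 0.97)] [(array([ 0.504, -0.352,  0.007]), 0.82)]
round_fob_center [(array([0.436, 0.172, 0.061]), 0.73), (array([0.426, 0.008, 0.06 ]), 0.69), (array([0.4  , 0.104, 0.058]), 0.67), (array([ 0.336, -0.13 ,  0.059]), 0.53)] [(array([0.4  , 0.094, 0.04 ]), 0.9), (array([ 0.341, -0.125,  0.04 ]), 0.77), (array([0.438, 0.167, 0.037]), 0.7), (array([0.421, 0.005, 0.036]), 0.61)]
square_fob_center [(array([ 0.436, -0.175,  0.06 ]), 0.73)] [(array([ 0.434, -0.175,  0.041]), 0.84)]
0.85
```

View pics/scene0.png

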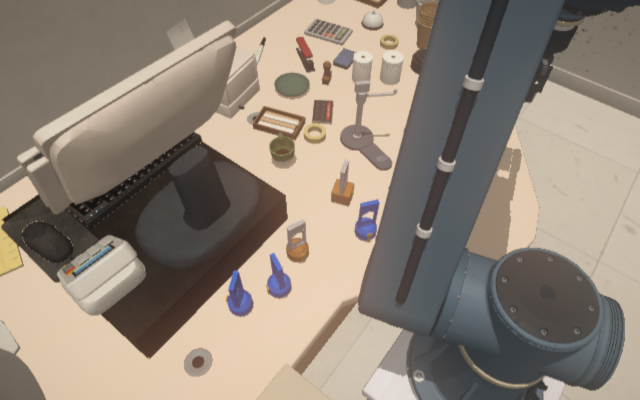

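View pics/top0.png

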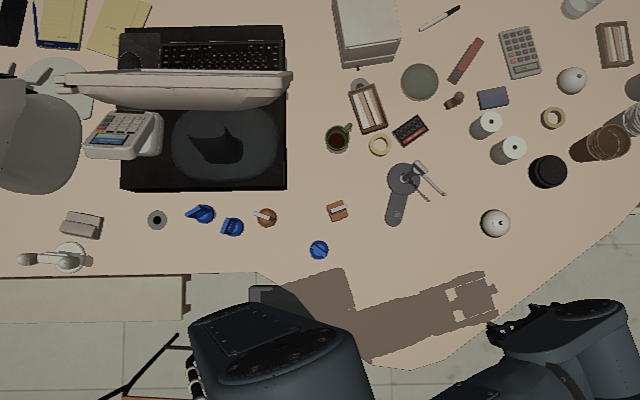

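Run:
```python
import numpy as np,cv2
np.set_printoptions(precision=4,suppress=True)
for n in("top","scene"):
    W=np.load(n+".npz")["W"].reshape(-1,3)
    A=np.array([.527,-.364])
    d=W[:,:2]-A; r=np.hypot(*d.T)
    f=(W[:,2]>.006)&(W[:,2]<.0135)&(r<.15)
    q=W[f&(r>.06)]; print(n,"foot far",len(q),q.mean(0), "far", W[f][np.argsort(-r[f])[:5]])
    m=q[:,:2].mean(0)-A; print("ang of foot", np.arctan2(m[1],m[0]))
    for lo,hi in((.14,.16),(.16,.17),(.175,.2)):
        g=(W[:,2]>lo)&(W[:,2]<hi)&(r<.11); p=W[g]; print(lo,len(p), p.mean(0) if len(p) else'')
        if len(p)>4:
            e=np.linalg.svd(p[:,:2]-p[:,:2].mean(0))[2][0];print(e, np.arctan2(e[1],e[0]),p.min(0),p.max(0))
    for nm,c in(("round",(.426,.008)),("square",(.436,-.176))):
        g=(np.hypot(*(W[:,:2]-c).T)<.045)&(W[:,2]>.06)&(W[:,2]<.13); p=W[g]
        e=np.linalg.svd(p[:,:2]-p[:,:2].mean(0))[2][0];print(nm,len(p),p.mean(0),p.min(0),p.max(0),np.arctan2(e[1],e[0]))
```

```text
top foot far 938 [ 0.5478 -0.3563  0.0102] far [[ 0.6724 -0.4005  0.01  ]
 [ 0.6653 -0.3066  0.0127]
 [ 0.6611 -0.4306  0.0083]
 [ 0.6683 -0.3152  0.0113]
 [ 0.6696 -0.4088  0.0095]]
ang of foot 0.35324766370606486
0.14 127 [ 0.4944 -0.3872  0.1528]
[-0.64   -0.7683] -2.265350225752791 [ 0.4617 -0.4232  0.1402] [ 0.5321 -0.3482  0.1599]
0.16 42 [ 0.5083 -0.3678  0.1644]
[-0.6518 -0.7584] -2.280786895599274 [ 0.4612 -0.4225  0.1603] [ 0.5285 -0.3484  0.1698]
0.175 117 [ 0.5237 -0.3597  0.189 ]
[-0.7066 -0.7076] -2.355544523987111 [ 0.5092 -0.3759  0.1753] [ 0.5386 -0.3454  0.1967]
round 80 [0.4254 0.0065 0.1136] [ 0.4157 -0.0107  0.064 ] [0.4366 0.0279 0.1252] -1.9105894021654939
square 84 [ 0.4391 -0.1772  0.1147] [ 0.4291 -0.1972  0.0651] [ 0.4493 -0.1583  0.122 ] -1.2273320153905896
scene foot far 756 [ 0.538  -0.3435  0.0088] far [[ 0.6656 -0.4208  0.0095]
 [ 0.675  -0.3863  0.0098]
 [ 0.6719 -0.4009  0.0086]
 [ 0.6747 -0.386   0.0063]
 [ 0.6676 -0.3141  0.0106]]
ang of foot 1.0772892652794028
0.14 169 [ 0.4981 -0.3747  0.1509]
[0.6492 0.7606] 0.8643116980000755 [ 0.4585 -0.4188  0.1403] [ 0.5318 -0.3437  0.1596]
0.16 57 [ 0.5135 -0.3576  0.1647]
[0.6712 0.7413] 0.8349781381623007 [ 0.4585 -0.4173  0.1601] [ 0.5358 -0.3421  0.1699]
0.175 120 [ 0.5208 -0.3547  0.1855]
[-0.7186 -0.6954] -2.3725718664203166 [ 0.5064 -0.3707  0.175 ] [ 0.5376 -0.3403  0.1944]
round 274 [0.4219 0.0157 0.1013] [ 0.4124 -0.0061  0.0604] [0.4349 0.034  0.121 ] 1.1941712788238419
square 167 [ 0.4343 -0.1676  0.1002] [ 0.4266 -0.1929  0.0607] [ 0.4479 -0.1523  0.1198] -1.2782638120317933
```

Run:
```python
import numpy as np,cv2
np.set_printoptions(precision=4,suppress=True)
A=np.array([.527,-.364])
for n in("top","scene"):
    D=np.load(n+".npz");W=D["W"].reshape(-1,3);g=D["img"].reshape(-1,3).max(1)
    d=W[:,:2]-A; r=np.hypot(*d.T);th=np.arctan2(d[:,1],-d[:,0])
    f=(W[:,2]>.004)&(W[:,2]<.016)&(r>.06)&(r<.14)&(abs(th)<.9)&(d[:,0]<0)&(g<130)
    q=W[f]; print(n,f.sum(),q.mean(0),q.min(0),q.max(0)); m=q[:,:2].mean(0)-A;print(np.arctan2(m[1],m[0]), np.sort(r[f])[-5:])
    c=q[:,:2];e=np.linalg.svd(c-c.mean(0))[2][0];print(e,np.arctan2(e[1],e[0]))
    f=(W[:,2]>.004)&(W[:,2]<.016)&(r<.055)&(g<130);(x,y),rr=cv2.minEnclosingCircle(W[f][:,:2].astype(np.float32));print("disc",x,y,rr)
```

```text
top 455 [ 0.4368 -0.3349  0.0107] [ 0.3971 -0.4176  0.0043] [ 0.4806 -0.3084  0.0157]
2.8290499116849834 [0.1339 0.1345 0.1345 0.1351 0.1353]
[-0.9413  0.3376] 2.797244599638632
disc 0.5209271907806396 -0.36026298999786377 0.04797476902604103
scene 47 [ 0.4266 -0.3113  0.0079] [ 0.3955 -0.3284  0.0045] [ 0.48   -0.302   0.0117]
2.6583911230886406 [0.1372 0.1386 0.1386 0.1388 0.1395]
[-0.9993  0.0362] 3.1053842299212935
disc 0.5195775032043457 -0.35300251841545105 0.042134590446949005
```

```bash
python3 -m inch '[[0,0,0,0.9,-0.05,-0.4,85],[0,0,0,1,-0.05,-0.4,85],[0,0,0,1,-0.05,-0.3,85],[0,0,0,1,-0.05,-0.3,85],[0,0,0,1,-0.1,-0.3,85],[0,0,0,1,-0.1,-0.3,85],[0,0,0,1,-0.1,-0.2,85],[0,0,0,1,-0.1,0,85]]'
python3 -m inch '[[0,0,0,1,-0.1,0,85],[0,0,0,1,0,0,85],[0,0,0,1,0,0,85],[0,0,-0.9,1,0,0,85],[0,0,-0.9,0,0,0,85],[0,0,-0.9,0,0,0,85],[0,0,-0.9,0,0,0,85],[0,0,-0.9,0,0,0,85]]'
cat > look.py <<'E'
from h import *
import sys
np.set_printoptions(precision=4,suppress=True)
s=arm.observe();c=arm.capture("wrist");W=world(c,st=s)
n=sys.argv[1];cv2.imwrite(f"pics/{n}.png",c["img"]);np.savez(n+".npz",W=W,img=c["img"])
r=R.from_rotvec(s["orientation"]).as_matrix();print("t",s["time"],s["ee_pos"],"xang",np.arctan2(r[1,0],r[0,0]),"z",r[:,2],s["force"],"gap",s["finger_gap"],s["joint_pos"])
for t in sys.argv[2:]: print(t,[(np.round(d["location"],4),round(d["p"],2)) for d in arm.pinpoint(t,c)[:4]])
E
python3 look.py w1 key_stand
```

```text
time: 1.65
ee_pos: [0.4166, -0.4078, 0.2983]
orientation: [3.085, 0.585, 0.001]
force: [-0.3, 0.2, 0.8]
finger_gap: 0.0851
time: 2.45
ee_pos: [0.526, -0.3615, 0.2972]
orientation: [-2.862, -1.295, 0.0]
force: [0.0, 0.1, 0.1]
finger_gap: 0.0852
t 2.45 [ 0.526  -0.3615  0.2972] xang 0.8501022689694282 z [-0.0002  0.0001 -1.    ] [0.034  0.0808 0.0631] gap 0.08516932936819185 [-0.6751  0.4624  1.3224 -0.      1.357   0.0456]
key_stand [(array([ 0.5231, -0.3596, -0.0001]), 0.68)]
```

View pics/w1.png

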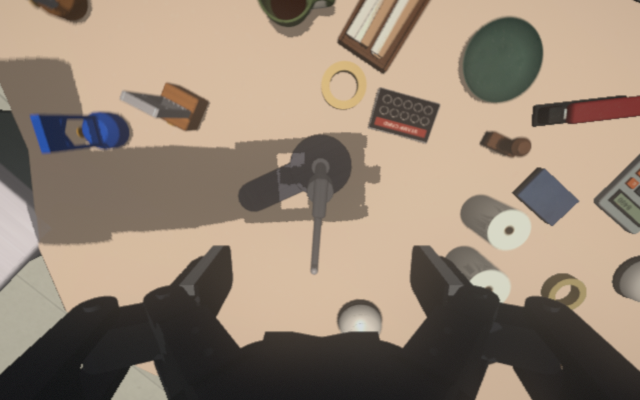

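```bash
cat > stand.py <<'E'
import numpy as np,cv2,sys
np.set_printoptions(precision=4,suppress=True)
D=np.load(sys.argv[1]+".npz");W=D["W"].reshape(-1,3);g=D["img"].reshape(-1,3).max(1)
A=np.array([.524,-.3605]); d=W[:,:2]-A;r=np.hypot(*d.T)
def rep(nm,f):
    p=W[f][:,:2].astype(np.float32)
    if len(p)<5: print(nm,len(p));return
    c,wh,a=cv2.minAreaRect(p);e=np.linalg.svd(p-p.mean(0))[2][0]
    print(nm,len(p),"mean",p.mean(0),"rect",np.array(c),np.array(wh),"dir",np.arctan2(e[1],e[0])%np.pi, "z",np.median(W[f][:,2]))
z=W[:,2]
rep("tab",(z>.184)&(z<.2)&(r<.03))
rep("hook",(z>.145)&(z<.158)&(r>.025)&(r<.075))
rep("tip",(z>.158)&(z<.17)&(r>.07)&(r<.1))
ff=(z>.0065)&(z<.014)&(r<.145)&(g<110)
rep("foot",ff&(r>.06)&(d[:,0]<0)&(d[:,1]>-.01))
p=W[ff&(r>.06)&(d[:,0]<0)&(d[:,1]>-.01)][:,:2];m=p.mean(0)-A;print("footdir",np.arctan2(m[1],m[0]))
p=W[ff&(r<.055)][:,:2].astype(np.float32)
if len(p): print("disc",cv2.minEnclosingCircle(p))
E
python3 stand.py w1
```

```text
tab 555 mean [ 0.5254 -0.3591] rect [ 0.5247 -0.3598] [0.0356 0.012 ] dir 0.7664392 z 0.190640293359752
hook 318 mean [ 0.4869 -0.3962] rect [ 0.4864 -0.3968] [0.0455 0.0079] dir 0.7707186 z 0.15249586412118843
tip 51 mean [ 0.4645 -0.4182] rect [ 0.464  -0.4181] [0.0064 0.0074] dir 2.3362534 z 0.16161769163050405
foot 1379 mean [ 0.436  -0.3323] rect [ 0.4344 -0.3324] [0.0457 0.0761] dir 2.8767524 z 0.009030548736451482
footdir 2.831201600884028
disc ((0.5189586877822876, -0.3588804602622986), 0.050010912120342255)
```

```bash
python3 -m inch '[[0,0,0.78,0,-0.07,0.5,85],[0,0,0,0,0,1,70],[0,0,0,0,0,1,60],[0,0,0,0,0,1,50],[0,0,0,0,0,0.67,40],[0,0,0,0,0,0,0],[0,0,0,0,0,0,0],[0,0,0,0,0,0,0]]'
python3 -m inch '[[0,0,0,0,0,0,0],[0,0,0,0,0,0,0],[0,0,0.5,0,0,0,0],[0,0,0.5,0,0,0,0],[0,0,0.5,0,0,0,0],[0,0,0.5,0,0,0,0],[0,0,0,0,0,0,0],[0,0,0,0,0,0,0]]'; python3 look.py w2
```

```text
time: 3.35
ee_pos: [0.5248, -0.3607, 0.173]
orientation: [2.914, 1.17, 0.001]
force: [3.5, -3.6, -8.6]
finger_gap: 0.0108
time: 4.15
ee_pos: [0.5248, -0.3607, 0.173]
orientation: [3.02, 0.858, 0.002]
force: [4.9, -3.8, -8.5]
finger_gap: 0.0105
t 4.15 [ 0.5248 -0.3607  0.173 ] xang 0.5538691041598868 z [ 0.0017 -0.0014 -1.    ] [ 4.9404 -3.7529 -8.5335] gap 0.01049976855096726 [-0.6752  0.5657  1.4688  0.      1.1049  0.3417]
```

```bash
python3 -m inch '[[0,0,1,0,0,0,0],[0,0,1,0,0,0,0],[0,0,1,0,0,0,0],[0,0,1,0,0,0,0],[0,0,1,0,0,0,0],[0,0,1,0,0,0,0],[0,0,1,0,0,0,0],[0,0,1,0,0,0,0]]'
python3 -m inch '[[0,0,0,0,0,0,0],[0,0,0,0,0,0,0],[0,0,0,0,0,0,20],[0,0,0,0,0,0,50],[0,0,0,0,0,0,85],[0,0,0,0,0,-1,85],[0,0,0,0,0,-1,85],[0,0,0,0,0,-1,85]]'
python3 -m inch '[[0,0,0,0,0,-0.8,85],[0,0,0,-0.5,0,-0.5,85],[0,0,0,-1,0,0,85],[0,0,0,0,0,0,85],[0,0,0,0,0,0,85],[0,0,0,0,0,0,85],[0,0,0,0,0,0,85],[0,0,0,0,0,0,85]]'
python3 look.py w3; python3 stand.py w3
```

```text
time: 5.0
ee_pos: [0.525, -0.3609, 0.173]
orientation: [3.108, -0.45, 0.004]
force: [4.5, -6.1, -9.8]
finger_gap: 0.0103
time: 5.8
ee_pos: [0.5242, -0.3601, 0.2638]
orientation: [3.11, -0.443, 0.0]
force: [1.1, 0.7, 0.5]
finger_gap: 0.0848
time: 6.6
ee_pos: [0.4815, -0.3477, 0.3009]
orientation: [-3.11, 0.442, 0.0]
force: [0.0, 0.8, 0.5]
finger_gap: 0.085
t 6.6 [ 0.4815 -0.3477  0.3009] xang -0.28259354584090085 z [-0.0003  0.0003 -1.    ] [0.0432 0.7918 0.5316] gap 0.08496619115877792 [-0.7038  0.3731  1.4451  0.      1.3238  1.1496]
tab 598 mean [ 0.5253 -0.3604] rect [ 0.5249 -0.3603] [0.011  0.0356] dir 2.8569617 z 0.19075113791751339
hook 388 mean [ 0.4767 -0.3464] rect [ 0.4762 -0.3461] [0.0072 0.0497] dir 2.8602684 z 0.15246210884745715
tip 55 mean [ 0.4444 -0.3367] rect [ 0.4441 -0.3368] [0.0073 0.0072] dir 0.62753844 z 0.1617777171826516
foot 828 mean [ 0.4383 -0.3335] rect [ 0.4348 -0.3323] [0.0453 0.0741] dir 2.761922 z 0.009119403485002231
footdir 2.836148356218035
disc ((0.5186330080032349, -0.3587420582771301), 0.04982173070311546)
```

View pics/w3.png

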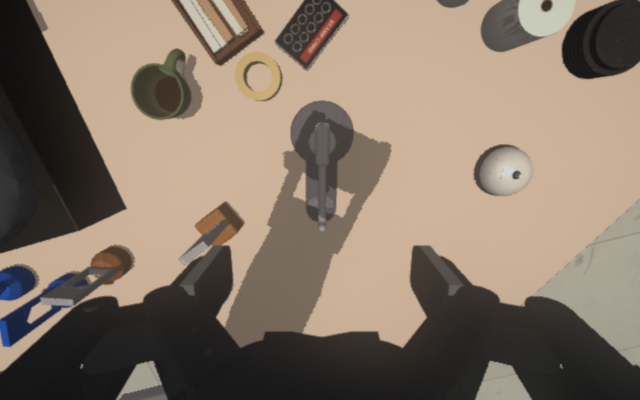

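```bash
python3 -m inch '[[0,0,0,-0.4,-0.8,0,85],[0,0,0,-0.5,-0.9,0,85],[0,0,0,-0.5,-0.9,0,85],[0,0,0,-0.5,-0.9,0,85],[0,0,0,-0.5,-0.9,0,85],[0,0,0,-0.5,-0.9,0,85],[0,0,0,-0.5,-0.9,0,85],[0,0,0,-0.5,-0.9,0,85]]'
python3 -m inch '[[0,0,0,-0.5,-0.9,0,85],[0,0,0,-0.5,-0.9,0.4,85],[0,0,0,-0.5,-0.9,0.4,85],[0,0,0,-0.5,-0.9,0.4,85],[0,0,0,-0.2,-0.1,0,85],[0,0,0,0,0,0,85],[0,0,0,0,0,0,85],[0,0,0,0,0,0,85]]'
python3 look.py w4 round_fob_center
cat > fob.py <<'E'
import numpy as np,cv2,sys
np.set_printoptions(precision=4,suppress=True)
D=np.load(sys.argv[1]+".npz");W=D["W"].reshape(-1,3);c=np.array([.4255,.0065])
r=np.hypot(*(W[:,:2]-c).T);z=W[:,2]
for nm,f in(("top",(z>.108)&(z<.13)&(r<.035)),("bob",(z>.035)&(z<.044)&(r<.04))):
    p=W[f][:,:2].astype(np.float32);q,wh,a=cv2.minAreaRect(p);e=np.linalg.svd(p-p.mean(0))[2][0]
    print(nm,len(p),p.mean(0),np.array(q),np.array(wh),"dir",np.arctan2(e[1],e[0])%np.pi,"z",np.median(z[f]),"circ",cv2.minEnclosingCircle(p))
E
python3 fob.py w4
```

```text
time: 7.45
ee_pos: [0.4279, -0.1093, 0.3012]
orientation: [3.11, -0.443, 0.0]
force: [0.3, 0.7, 0.6]
finger_gap: 0.0852
time: 8.25
ee_pos: [0.3964, 0.0138, 0.2656]
orientation: [3.11, -0.444, 0.001]
force: [1.1, 0.2, -0.2]
finger_gap: 0.0848
t 8.25 [0.3964 0.0138 0.2656] xang -0.28388490030380037 z [ 0.0008 -0.0002 -1.    ] [ 1.1247  0.1764 -0.1751] gap 0.08477148951671158 [-0.0826  0.0212  1.9689 -0.0001  1.1507  1.7721]
round_fob_center [(array([ 0.3399, -0.1257,  0.0603]), 0.88), (array([0.4237, 0.0104, 0.058 ]), 0.77), (array([0.4369, 0.172 , 0.057 ]), 0.73), (array([0.3972, 0.1028, 0.0619]), 0.66)]
top 458 [0.4266 0.0108] [0.4261 0.0109] [0.0399 0.0102] dir 1.222508 z 0.11690554110337623 circ ((0.42583754658699036, 0.011037145741283894), 0.020244551822543144)
bob 345 [0.4329 0.0088] [0.4267 0.015 ] [0.0319 0.0419] dir 1.2926499 z 0.038128578323990525 circ ((0.42298951745033264, 0.013235433027148247), 0.02230365388095379)
```

View pics/w4.png

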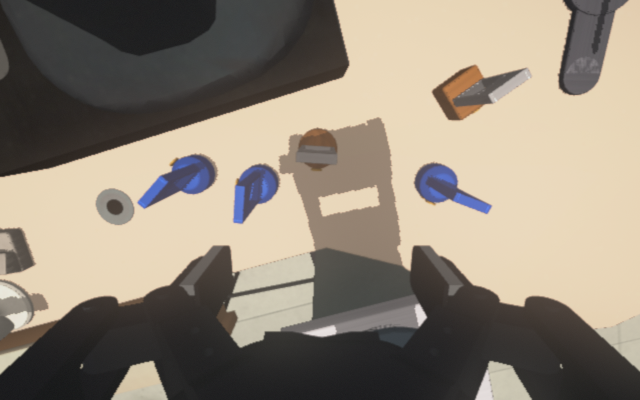

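```bash
python3 -m inch '[[0,0,0,0.98,-0.18,0,85],[0,0,0.61,0,0,0.6,75],[0,0,0,0,0,1,70],[0,0,0,0,0,1,65],[0,0,0,0,0,1,65],[0,0,0,0,0,1,65],[0,0,0,0,0,0.9,65],[0,0,0,0,0,0.6,65]]'
python3 -m inch '[[0,0,0,0,0,0,65],[0,0,0,0,0,0,0],[0,0,0,0,0,0,0],[0,0,0,0,0,0,0],[0,0,0,0,0,0,0],[0,0,0,0,0,0,0],[0,0,0,0,0,-0.3,0],[0,0,0,0,0,-0.7,0]]'; python3 look.py w5
```

```text
time: 9.15
ee_pos: [0.4252, 0.0111, 0.0806]
orientation: [3.094, -0.543, -0.002]
force: [-0.0, -0.2, 0.7]
finger_gap: 0.0649
time: 9.95
ee_pos: [0.4248, 0.0117, 0.1123]
orientation: [3.094, -0.542, -0.003]
force: [0.4, -0.6, -1.2]
finger_gap: 0.0389
t 9.95 [0.4248 0.0117 0.1123] xang -0.346837453616427 z [-0.0022  0.0003 -1.    ] [ 0.3616 -0.5804 -1.1722] gap 0.03886017800164068 [-0.0823  0.3137  2.0665  0.0002  0.7636  1.8352]
```

```bash
python3 -m inch '[[0,0,-0.61,0,0,-0.8,0],[0,0,0,0,0,-1,0],[0,0,0,0,0.3,-1,0],[0,0,0,0.2,0.7,-1,0],[0,0,0,0.2,0.8,-0.4,0],[0,0,0,0.2,0.8,0,0],[0,0,0,0.2,0.8,0,0],[0,0,0,0.2,0.8,0,0]]'
python3 -m inch '[[0,0,0,0.2,0.8,0,0],[0,0,0,0.2,0.8,0,0],[0,0,0,0.2,0.8,0,0],[0,0,0,0.2,0.8,0,0],[0,0,0,0.2,0.8,0,0],[0,0,0,0.2,0.8,0,0],[0,0,0,0.2,0.8,0,0],[0,0,0,0.1,0.8,0,0]]'
python3 -m inch '[[0,0,0,0,0.2,0.2,0],[0,0,0,0,0,0.5,0],[0,0,0,0,0,0.6,0],[0,0,0,0,0,0.4,0],[0,0,0,0,0,0,0],[0,0,0,0,0,0,0],[0,0,0,0,0,0,0],[0,0,0,0,0,0,0]]'
python3 look.py w6; python3 stand.py w6
python3 - <<'E'
from h import *
c=arm.capture("scene");cv2.imwrite("pics/s6.png",cv2.resize(c["img"][60:220,260:460],None,fx=3.5,fy=3.5))
np.savez("s6.npz",W=world(c),img=c["img"])
for n in("scene","top"):
    c=arm.capture(n); print([(np.round(d["location"],4),round(d["p"],2)) for d in arm.pinpoint("round_fob_center",c)])
E
```

```text
time: 10.8
ee_pos: [0.419, -0.1187, 0.2389]
orientation: [3.11, -0.443, 0.002]
force: [0.1, 0.8, -1.1]
finger_gap: 0.0389
time: 11.6
ee_pos: [0.4088, -0.3157, 0.2387]
orientation: [3.11, -0.443, 0.001]
force: [0.5, 1.3, -0.4]
finger_gap: 0.039
time: 12.4
ee_pos: [0.4074, -0.3206, 0.1879]
orientation: [3.11, -0.443, 0.001]
force: [1.2, -0.0, -1.3]
finger_gap: 0.0389
t 12.4 [ 0.4074 -0.3206  0.1879] xang -0.282739006194769 z [ 0.0008 -0.0008 -1.    ] [ 1.1743 -0.0033 -1.2899] gap 0.03885746707465999 [-0.7566  0.345   1.7785  0.      1.0169  1.097 ]
tab 655 mean [ 0.5104 -0.3561] rect [ 0.511  -0.3564] [0.0119 0.0082] dir 1.283026 z 0.19023423957322594
hook 1308 mean [ 0.4769 -0.3462] rect [ 0.4761 -0.3462] [0.008  0.0499] dir 2.854341 z 0.15237947011724579
tip 165 mean [ 0.4439 -0.3366] rect [ 0.4437 -0.3365] [0.0074 0.0078] dir 2.6499586 z 0.16179810670979405
foot 1741 mean [ 0.44   -0.3318] rect [ 0.4385 -0.3341] [0.0454 0.0668] dir 2.9594646 z 0.009039152152456709
footdir 2.8125789804280337
disc ((0.5180767178535461, -0.35886314511299133), 0.04923361912369728)
[(array([0.4382, 0.1774, 0.0566]), 0.92), (array([0.4018, 0.0987, 0.0566]), 0.71), (array([ 0.3382, -0.1262,  0.059 ]), 0.5)]
[(array([0.4387, 0.1716, 0.0585]), 0.91), (array([ 0.3365, -0.1255,  0.0613]), 0.76), (array([0.4007, 0.1016, 0.0569]), 0.65)]
```

View pics/w6.png

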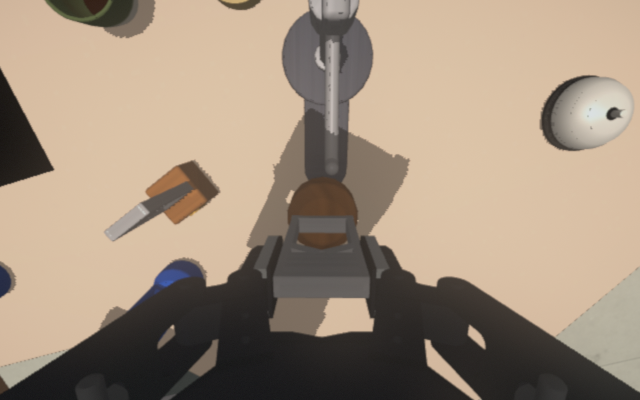

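View pics/s6.png

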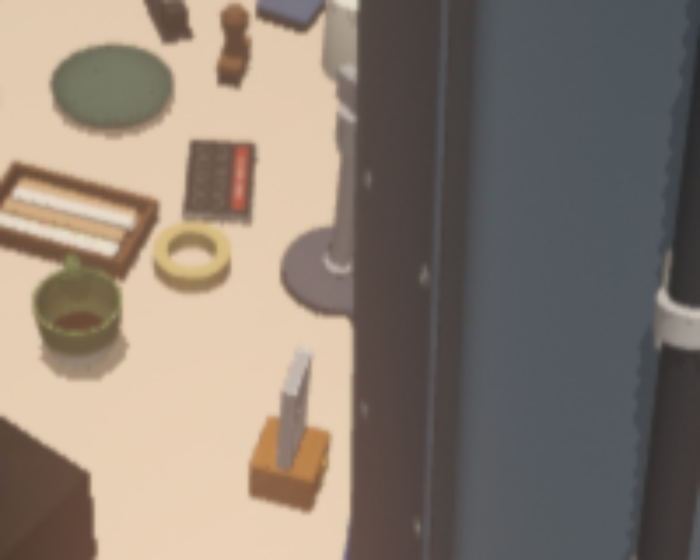

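Run:
```python
from h import *
np.set_printoptions(precision=4,suppress=True)
D=np.load("w6.npz");W=D["W"];s=arm.observe();print(s["ee_pos"])
T=(W-s["ee_pos"])@R.from_rotvec(s["orientation"]).as_matrix()
f=(abs(T[...,0])<.03)&(abs(T[...,1])<.035)&(T[...,2]<.12)
v,u=np.where(f)
for (a,b,c,d) in((275,290,368,296),(300,218,345,230),(295,185,350,210)):
    p=T[b:d,a:c].reshape(-1,3);w=W[b:d,a:c].reshape(-1,3);print((a,b),np.percentile(p,[2,50,98],axis=0),np.median(w[:,2]))
for row in(285,): print(T[row,255:395:6])
m=(W[...,2]>.095)&(W[...,2]<.112)&(abs(T[...,1])<.03)&(abs(T[...,0])<.04);p=T[m];print("bobtop",p.min(0),p.max(0),np.median(W[m][:,2]))
```

```text
[ 0.4072 -0.3205  0.1873]
(275, 290) [[-0.0036 -0.0184 -0.0357]
 [-0.002  -0.0003 -0.0345]
 [-0.0003  0.0178 -0.0334]] 0.22179803789988595
(300, 218) [[-0.0027 -0.0137  0.0383]
 [ 0.0011  0.0004  0.0395]
 [ 0.0051  0.0144  0.0407]] 0.1477656509334121
(295, 185) [[-0.0061 -0.0178  0.0438]
 [ 0.016   0.0004  0.0489]
 [ 0.023   0.0186  0.1875]] 0.1383633085422727
[[ 0.0127 -0.0223 -0.0532]
 [ 0.0121 -0.0205 -0.0523]
 [ 0.0045 -0.0211 -0.0396]
 [ 0.0007 -0.0199 -0.0333]
 [ 0.0018 -0.0171 -0.0352]
 [ 0.0015 -0.0148 -0.0346]
 [ 0.0013 -0.0124 -0.0343]
 [ 0.001  -0.01   -0.0338]
 [ 0.0019 -0.0075 -0.0353]
 [ 0.0007 -0.0052 -0.0333]
 [ 0.0014 -0.0027 -0.0344]
 [ 0.0016 -0.0003 -0.0349]
 [ 0.001   0.0022 -0.0338]
 [ 0.002   0.0045 -0.0355]
 [ 0.0017  0.007  -0.0349]
 [ 0.0016  0.0094 -0.0347]
 [ 0.0019  0.0118 -0.0353]
 [ 0.0011  0.0143 -0.034 ]
 [ 0.0017  0.0166 -0.0349]
 [ 0.0013  0.0191 -0.0343]
 [ 0.0038  0.0208 -0.0384]
 [ 0.012   0.02   -0.052 ]
 [ 0.0117  0.0222 -0.0515]
 [ 0.0121  0.0241 -0.0521]]
bobtop [ 0.0215 -0.0121  0.0754] [0.0244 0.0086 0.0774] 0.11100613498789154
```

```bash
python3 -m inch '[[0,0,0,0,0.17,0.3,0],[0,0,0,0,0,0.3,0],[0,0,0,0,0,0,0],[0,0,0,0.3,0,0,0],[0,0,0,0.3,0,0,0],[0,0,0,0.3,0,0,0],[0,0,0,0.1,0,0,0],[0,0,0,0,0,0,0]]'; python3 look.py w7;python3 stand.py w7 | head -3
```

```text
time: 13.5
ee_pos: [0.435, -0.3338, 0.1691]
orientation: [3.11, -0.442, 0.0]
force: [-0.6, -0.0, -0.4]
finger_gap: 0.039
t 13.5 [ 0.435  -0.3338  0.1691] xang -0.28230662835408266 z [ 0.0001 -0.0001 -1.    ] [-0.5854 -0.0478 -0.4371] gap 0.03903296407149261 [-0.7394  0.4205  1.7173 -0.      1.0036  1.1138]
tab 2972 mean [ 0.5228 -0.3599] rect [ 0.5226 -0.3599] [0.012  0.0317] dir 2.8542411 z 0.1908001695817626
hook 1377 mean [ 0.4776 -0.3466] rect [ 0.4761 -0.3462] [0.008  0.0498] dir 2.860979 z 0.15245010785908622
tip 370 mean [ 0.4422 -0.3358] rect [ 0.4426 -0.3356] [0.0397 0.0113] dir 1.295703 z 0.16204345080546306
```

View pics/w7.png

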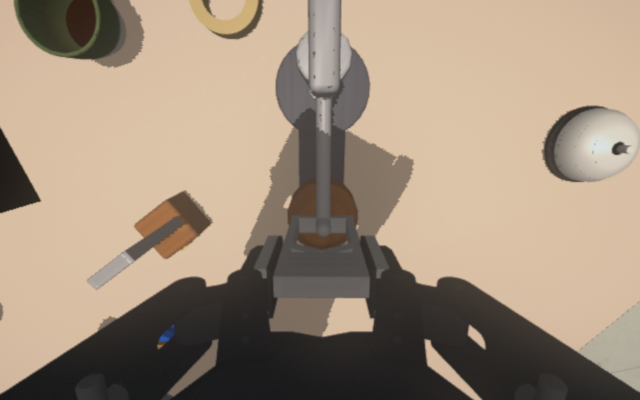

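```bash
python3 -m inch '[[0,0,0,0.25,0,0,0],[0,0,0,0.25,0,0,0],[0,0,0,0.3,0,0,0],[0,0,0,0.3,0,0,0],[0,0,0,0.25,0,0,0],[0,0,0,0.1,0,0,0],[0,0,0,0,0,0,0],[0,0,0,0,0,0,0]]'
python3 -m inch '[[0,0,0,0,0,0.15,0],[0,0,0,0,0,0.15,0],[0,0,0,0,0,0.15,0],[0,0,0,0,0,0.1,0],[0,0,0,0,0,0.05,0],[0,0,0,0,0,0,0],[0,0,0,0,0,0,0],[0,0,0,0,0,0,0]]'; python3 look.py w8;python3 stand.py w8 | head -3
```

```text
time: 14.35
ee_pos: [0.4761, -0.3458, 0.1691]
orientation: [-3.11, 0.443, 0.001]
force: [-0.0, -1.4, -0.4]
finger_gap: 0.039
time: 15.15
ee_pos: [0.4764, -0.346, 0.1514]
orientation: [3.11, -0.443, 0.0]
force: [-0.4, 0.5, -0.6]
finger_gap: 0.0392
t 15.15 [ 0.4764 -0.346   0.1514] xang -0.2828785523920055 z [ 0.0003 -0.0002 -1.    ] [-0.3763  0.5032 -0.5669] gap 0.03916689728238905 [-0.7072  0.5102  1.6223  0.      1.0087  1.1465]
tab 3384 mean [ 0.5258 -0.3608] rect [ 0.5247 -0.3605] [0.012  0.0356] dir 2.8590286 z 0.19080049400175123
hook 966 mean [ 0.4851 -0.3484] rect [ 0.4877 -0.3488] [0.0608 0.0187] dir 1.3033718 z 0.15291201598801368
tip 209 mean [ 0.4449 -0.337 ] rect [ 0.4442 -0.3368] [0.0073 0.0078] dir 1.4722123 z 0.1614724162692712
```

Now at plate top ≈186 mm (hung: 181). Lower in tiny steps until weight/contact shows.

```bash
python3 -m inch '[[0,0,0,0,0,0.05,0],[0,0,0,0,0,0.05,0],[0,0,0,0,0,0.03,0],[0,0,0,0,0,0,0],[0,0,0,0,0,0,0],[0,0,0,0,0,0,0],[0,0,0,0,0,0,0],[0,0,0,0,0,0,0]]'; python3 -m inch '[[0,0,0,0,0,0.02,0],[0,0,0,0,0,0,0],[0,0,0,0,0,0,0],[0,0,0,0,0,0,0],[0,0,0,0,0,0,0],[0,0,0,0,0,0,0],[0,0,0,0,0,0,0],[0,0,0,0,0,0,0]]'
```

```text
time: 16.0
ee_pos: [0.4763, -0.3459, 0.1473]
orientation: [3.11, -0.443, 0.0]
force: [-0.4, 0.1, -0.6]
finger_gap: 0.039
time: 16.8
ee_pos: [0.4763, -0.3459, 0.1467]
orientation: [3.11, -0.443, 0.0]
force: [0.4, -0.9, -1.4]
finger_gap: 0.0389
```

```bash
python3 -m inch '[[0,0,0,0,0,0.02,0],[0,0,0,0,0,0,0],[0,0,0,0,0,0,0],[0,0,0,0,0,0.02,0],[0,0,0,0,0,0,0],[0,0,0,0,0,0,0],[0,0,0,0,0,0,0],[0,0,0,0,0,0,0]]'; python3 -m inch '[[0,0,0,0,0,0.03,0],[0,0,0,0,0,0,0],[0,0,0,0,0,0,0],[0,0,0,0,0,0,0],[0,0,0,0,0,0,0],[0,0,0,0,0,0,0],[0,0,0,0,0,0,0],[0,0,0,0,0,0,0]]'
```

```text
time: 17.6
ee_pos: [0.4764, -0.3461, 0.1459]
orientation: [3.11, -0.443, 0.001]
force: [-1.2, 0.3, 5.9]
finger_gap: 0.039
time: 18.4
ee_pos: [0.4765, -0.3464, 0.1455]
orientation: [3.109, -0.443, 0.002]
force: [-3.4, -0.2, 10.1]
finger_gap: 0.0389
```

```bash
python3 -m inch '[[0,0,0,0,0,-0.02,0],[0,0,0,0,0,0,0],[0,0,0,0,0,0,42],[0,0,0,0,0,0,45],[0,0,0,0,0,0,50],[0,0,0,0,0,0,60],[0,0,0,0,0,0,70],[0,0,0,0,0,0,80]]'; python3 -m inch '[[0,0,0,0,0,0,80],[0,0,0,0,0,-0.4,80],[0,0,0,0,0,-0.8,80],[0,0,0,0,0,-1,80],[0,0,0,0,0,-1,80],[0,0,0,0,0,-1,80],[0,0,0,-1,0,-0.6,80],[0,0,0,-1,0,0,80]]';  python3 -m inch '[[0,0,0,-0.5,0,0,80],[0,0,0,0,0,0,80],[0,0,0,0,0,0,80],[0,0,0,0,0,0,80],[0,0,0,0,0,0,80],[0,0,0,0,0,0,80],[0,0,0,0,0,0,80],[0,0,0,0,0,0,80]]'; python3 look.py w9 round_fob_center square_fob_center;python3 stand.py w9|head -3
```

```text
time: 19.2
ee_pos: [0.4763, -0.3458, 0.1451]
orientation: [-3.11, 0.443, 0.0]
force: [1.0, -0.3, 0.0]
finger_gap: 0.0798
time: 20.0
ee_pos: [0.4188, -0.3295, 0.2925]
orientation: [3.107, -0.441, 0.006]
force: [0.3, 0.2, -0.2]
finger_gap: 0.0799
time: 20.8
ee_pos: [0.4044, -0.325, 0.2891]
orientation: [-3.11, 0.443, 0.0]
force: [0.0, 0.6, -0.1]
finger_gap: 0.0798
t 20.8 [ 0.4044 -0.325   0.2891] xang -0.282753545396895 z [-0.0001  0.0002 -1.    ] [ 0.0173  0.5597 -0.1059] gap 0.07978704458176121 [-0.7667  0.2379  1.6577  0.      1.2462  1.0869]
round_fob_center [(array([0.3996, 0.1021, 0.0575]), 0.79), (array([ 0.3399, -0.1255,  0.0587]), 0.77), (array([ 0.473 , -0.3458,  0.1226]), 0.63)]
square_fob_center [(array([ 0.4412, -0.1789,  0.0627]), 0.77)]
tab 915 mean [ 0.5244 -0.3602] rect [ 0.5245 -0.3603] [0.0118 0.0358] dir 2.853511 z 0.19064687131819108
hook 382 mean [ 0.4774 -0.3465] rect [ 0.4764 -0.3464] [0.0071 0.0495] dir 2.8462713 z 0.15245685970969214
tip 67 mean [ 0.4438 -0.3365] rect [ 0.4436 -0.3364] [0.0063 0.0078] dir 2.769565 z 0.1617138551148936
```

View pics/w9.png

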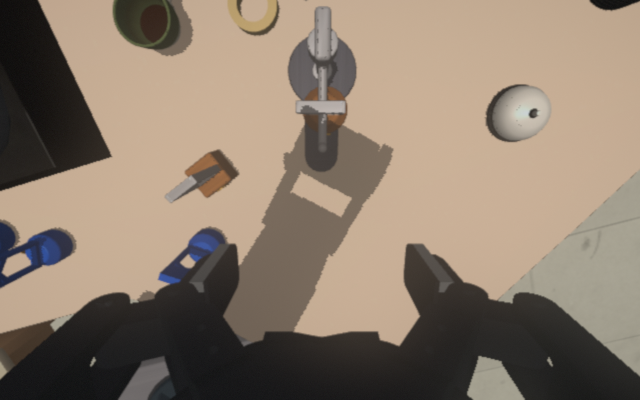

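```bash
for i in 1 2 3; do python3 -m inch '[[0,0,0,0,0,0,80],[0,0,0,0,0,0,80],[0,0,0,0,0,0,80],[0,0,0,0,0,0,80],[0,0,0,0,0,0,80],[0,0,0,0,0,0,80],[0,0,0,0,0,0,80],[0,0,0,0,0,0,80]]' | head -1; done
python3 look.py wa; python3 look.py wb
python3 - <<'E'
import numpy as np
for n in("w9","wa","wb"):
    D=np.load(n+".npz");W=D["W"]
    for nm,lo,hi in(("plate",.17,.19),("bob",.09,.11)):
        m=(W[...,2]>lo)&(W[...,2]<hi)&(np.hypot(W[...,0]-.476,W[...,1]+.346)<.028);p=W[m];print(n,nm,len(p),p.mean(0).round(4),p[:,2].max().round(4))
E
python3 -c "
from cell import arm
print(arm.close_job())"
```

```text
time: 21.75
time: 22.55
time: 23.35
t 23.35 [ 0.4043 -0.325   0.2892] xang -0.28285846431062245 z [ 0.0001  0.     -1.    ] [-1.0566 -0.2816  0.2736] gap 0.08022668159597629 [-0.7668  0.2375  1.6579  0.      1.2461  1.0868]
t 23.4 [ 0.4043 -0.325   0.2892] xang -0.2828443248788446 z [-0. -0. -1.] [-0.0023  0.2795  0.0713] gap 0.07954981695856142 [-0.7668  0.2375  1.6579 -0.      1.2462  1.0868]
w9 plate 671 [ 0.477  -0.3447  0.1794] 0.1822
w9 bob 774 [ 0.4736 -0.3499  0.0966] 0.1041
wa plate 646 [ 0.4772 -0.3445  0.1797] 0.1826
wa bob 770 [ 0.4735 -0.3498  0.0965] 0.103
wb plate 646 [ 0.4772 -0.3445  0.1797] 0.1821
wb bob 772 [ 0.4738 -0.3499  0.0966] 0.1029
the job is handed in; nothing more can be done
None
```

The round wooden bob now hangs by its steel eye on the key stand's swivel hook. I turned the hook over the long foot first. The job was handed in at about 23.5 s of the 58 s allowed.

- **Hook:** it started about 60° off and now points at 2.85 rad in the world frame. The foot measured 2.81 to 2.84 rad, so they agree to about 1–2°. The hook did not move while the bob was being hung.
- **Bob:** its point was found at z 0.1226 m, against 0.122 m expected when hung. It sits about 50 mm out from the post axis. Its plate and bob stayed within 0.3 mm between looks 2.5 s apart, so it hangs still.
- **Gripper:** it is open and clear of everything, with no contact force. The highest force I read was about 12 N; I only read it at the ends of calls.
- **Square fob:** it was not touched. It reads (0.441, -0.179), against (0.436, -0.176) at the start. That difference is within the network's error, and it is standing in the last picture.

No final check failed. The networks also reported the blue look-alike fobs as the round bob, and I told them apart by colour and position.

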